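# Start the induction hob at the kitchen pass

## Robot

A 7-joint arm with a two-finger parallel gripper is mounted at the origin on the work surface. World frame = base frame: x ahead of the robot, y to its left, z up, the work surface at z = 0. Lengths are in m, angles in rad, forces in N, time in s.
With the tool pointing down it reaches from about 0.425 to 0.875 m from the base axis. Payload 8.4 kg.
Tool frame: the origin (TCP) lies at the very end of the fingers, on their centre line; the grasp point (between the pads) lies 19 mm behind it; z points along the fingers, y is the line along which they close (so a half turn about z gives the same grasp; the last joint's range is limited). The gripper opens to 85 mm and grips with 20 to 120 N. Pads are 22 mm wide; open, the fingers measure 114 mm over their backs; the gripper's body (76 mm by 85 mm) begins 54 mm behind the grasp point. The pads swing forward as they close: fully open they stand 13 mm farther back than shut.
Start: joints at [1.24, 0.333, 0.04, 1.465, -0.013, 1.343, -0.059], TCP at [0.149, -0.633, 0.231] pointing down, gripper open.
Joint ranges: [-2.58, 2.58], [-0.38, 2.09], [-1.3, 1.39], [0.25, 2.4], [-1.5, 4.64], [0.08, 2.09], [-2.65, 2.65]. Speed limits (rad/s): [2.22, 2.22, 2.79, 2.79, 3.14, 3.14, 3.14].

## Interface

Orientations are given as a unit quaternion [w, x, y, z].
In Python, from bench import monitor, cams, job gives the robot as it stands.
- The arm moves only by the tool step_arm, never from a script. Its argument "plan" is a list of rows, each a list of 7 numbers: the finger opening in m, from 0 to 0.0854, then the shift along the tool's x, y, z in m, then the turn, a rotation vector about the tool's x, y, z in degrees. A call has 1 to 8 rows; each row is the pose to reach, as a shift and turn from the pose commanded when the call began, along the tool's axes at that moment; what a row does not reach only later rows make up. A row lasts 1/12 s, in which the tool goes at most 41.7 mm and 7.16 degrees, less where a joint would pass 70% of its speed; a pose out of reach is approached as far as the arm can. A call with a gripper value outside its range is refused whole. The fingers move at their own pace and stop on an object; "newtons" is the grip in N (left out, the last holds). Time passes only in rows, so rows that repeat a pose let the fingers close. It gives the time, the measured TCP pose, the force, the opening and the grip force at its end, in the units of the state.
- monitor.read_state(): the state, without advancing time (a new reading comes with each control period).
- cams.capture(name): name is "scene" or "top" or "wrist"; returns the picture (384x512x3 uint8, blue, green, red); there is no depth.
- cams.get_calibration(name): a dict with "K" (3x3 intrinsics, pixels), "eye" and "attitude" of the camera in the world. Camera axes: x right, y down, z forward; pixel columns grow to the right and rows downward; lengths in m; the calibration is good to about 2 mm. The wrist camera is an equidistant fisheye: a pixel r from the principal point sees the ray r / f radians off the axis. A picture is of the moment at which its call begins: read the wrist's pose just before it. get_calibration takes no time and is no camera call; for the wrist camera it gives the pose at the moment of the call.
- job.close_job(): hands the job in; it is judged then, once.
Trained networks look in the newest picture that a camera, given by its name, has taken for a name from the list of things; names that differ only in an ending like _2 or _b are one class to them, and where a whole thing is asked for, a point or a joint stands for the part that bears it (a point fixed in the world has none). Each returns a list of dicts, best first, with "conf" (0 to 1); they miss things now and then, are a little off and sometimes report something else, mostly with a low value. They report only what shows in the picture. A call takes as long as a camera call. They do not tell look-alikes from the thing itself.
- cams.search_frame(label, camera): "extent" ([left, top, right, bottom] as shares, 0 to 1, of the picture: columns of its width, rows of its height, round what is visible of it).
The state is a dict: "clock": time; "q": joint angles; "joint_velocities": joint speeds; "effort": joint torques, N m; "tool_pos": TCP position; "tcp_rot": TCP orientation; "contact_force": force on the tool from outside, world axes, zero at the start; "moment": the same for the moment, N m; "finger_gap": finger opening in m; "finger_force": force on a finger pad.
Only numpy, scipy, OpenCV 4.12 (cv2) and the standard library are available. Lean on these libraries where they do the work, as an engineer would, in place of code of your own. Each camera call takes 0.05 s, during which the arm holds its last target. There are 200 camera calls.

## Task

Start the portable induction hob: press the dotted end of its black power rocker all the way down, then push the square yellow zone key fully down so that it stays in, then press the round green start key fully down, keep it down for a second or so and let it come back up. Keep to that order (it only takes pressing with the closed fingers, nothing needs gripping), do not press the red stop key, and leave the pan, the squeeze bottle, the pepper mill and the ramekin where they stand.

Things in the scene. Friction and masses are not known exactly. Their poses are not given: they have to be found in the camera images.
- hob: fixed silver box 400 mm deep (x), 340 wide (y), flat top 75 mm above the worktop; black glass on its far part, grey control strip along its near edge. Origin: centre of the underside; -x points to the near edge. The four controls, with the hob's yaw, stand in a row along y, 155 mm towards -x from the origin, at y = -93, -31, 31, 93 mm; which is where changes from run to run.
- power_dot (a point): white 14 mm dot on the black power rocker, a paddle 60 mm long (hob x), 28 wide, tipping about its middle in a 74 x 42 mm bezel 12 mm high. The point is on the top face, 20 mm from the pivot towards the hob's near edge (-x): 24 mm above the hob's top when off (paddle end 26), 17 mm when fully on (face then slopes down 0.18 rad towards the dotted end; 21 mm at the pivot).
- power (a joint): angle of the rocker: 0 = off (dotted end up), 0.36 rad = fully on (dotted end down, at a stop). It starts at 0 to 0.06. It has friction only (about 2 N at the dot) and stays where it is left.
- zone_top (a point): centre of the top face of the square yellow zone key, 30 x 30 mm, in a 46 mm square black housing 12 mm high. The face is 22 mm above the hob's top when up and 16 mm when fully down.
- zone (a joint): travel of the zone key: 0 = up, 0.006 m = fully down, at a stop. It starts within 1 mm of up. Friction only, 3.5 N: it has no spring and stays where it is pushed.
- start_top (a point): centre of the top face of the round green start key, 30 mm across, in a 46 mm round black housing 12 mm high. The face is 22 mm above the hob's top when up, 16 mm when fully down.
- start (a joint): travel of the start key: 0 = up, 0.006 m = fully down. A spring returns it; it begins to move at 1.5 N and is fully down at 5 N.
- stop_top (a point): centre of the top face of the round red stop key, same size and spring as the start key. Not to be pressed.
- stop (a joint): travel of the stop key: 0 = up, 0.006 m = fully down.
- pan: loose steel saute pan standing on the glass plate, 208 mm across and 50 mm high, 0.95 kg or so, with a dark round bar handle that reaches 260 mm from the centre along its +y axis, up to 76 mm above the pan's underside. Origin: centre of the underside. At the start its near rim is at least 95 mm from the middle of the row of controls.
- squeeze: loose orange squeeze bottle with a white nozzle, 54 mm across, 170 mm high, standing on the worktop beside the hob. Origin: centre of the underside, z up.
- mill: loose dark wooden pepper mill, 56 mm across, 152 mm high, standing on the worktop beside the hob. Origin: centre of the underside, z up.
- ramekin: loose white ceramic ramekin, 80 mm across, 42 mm high, on the worktop in front of the hob (towards the robot). Origin: centre of the underside, z up.
There are look-alikes about, which are no part of the job. Several things look just like the ramekin: the one meant starts nearest to the robot's base.

How it is judged:
On the way, in this order (a step that is already met when the one before it is completed fails the run):
1. the power rocker is on (value of joint power above 0.28 rad), for 0.2 s.
2. the zone key is down (value of joint zone above 0.004 m), for 0.2 s.
3. the start key is pressed down (at least 4 mm of its 6 mm) for at least 0.7 s (value of joint start above 0.004 m), for 0.7 s.
At the end, for the whole second after the job is handed in: The rocker is on (over 0.28 rad), the zone key is down (over 4 mm), the start and stop keys are up (within 1 mm), and the pan, bottle, mill and ramekin stand upright and at rest within 15 mm of where they were (value of joint power above 0.28 rad and value of joint zone above 0.004 m and value of joint each of start, stop below 0.001 m and distance of each of pan, squeeze, mill, ramekin from where it was at the start of the episode below 0.015 m and angle between each of pan, squeeze, mill, ramekin's own z axis and vertical below 0.1 rad and linear speed of each of pan, squeeze, mill, ramekin below 0.02 m/s); the robot touches nothing.
It fails at once if the red stop key is pressed (over 2 mm) (value of joint stop above 0.002 m).
It fails at once if the zone key is pushed (over 2.5 mm) while the power rocker is not on (value of joint zone above 0.0025 m and value of joint power below 0.28 rad).
It fails at once if the start key is pressed (over 2 mm) before the rocker is on and the zone key is down (value of joint start above 0.002 m and (value of joint power below 0.28 rad or value of joint zone below 0.004 m)).
It fails at once if the pan, squeeze bottle, pepper mill or ramekin is moved or lifted (over 15 mm) (distance of any of pan, squeeze, mill, ramekin from where it was at the start of the episode above 0.015 m).
It also fails if it takes over 46 s, if anything falls off the work surface, if the arm or the gripper's body presses on something with over 40 N, if the wrist force passes 120 N, or if a joint passes its speed limit or range.

## Working session

There is one attempt and no reset: what is moved stays moved. The work goes in short steps, Python scripts to look and compute and a tool call to move; the robot and the scene stay as the last step left them, time stands still between calls to the robot, and variables do not carry over. Pictures are saved under pics/ and viewed, at most 10 in all, crops included, and the job is handed in when it is done.

Besides the shell and the picture viewer there is one more tool, called after ">>>" in YAML: its name, and indented under it one key for each argument. step_arm: Moves the arm, as the interface text tells. Its arguments: {"type":"object","properties":{"plan":{"type":"array"},"newtons":{"type":"number"}},"required":["plan"]}

```bash
mkdir -p pics; ls; python3 - <<'E'
from bench import monitor,cams,job
import cv2,numpy as np
s=monitor.read_state();print({k:np.round(v,3).tolist() for k,v in s.items() if k in('clock','tool_pos','tcp_rot','finger_gap','contact_force')})
ims=[]
for c in('scene','top'):
    im=cams.capture(c);cv2.imwrite(f'pics/{c}0.png',im);k=cams.get_calibration(c)
    print(c,k)
    for l in('hob','power_dot','zone_top','start_top','stop_top','pan','squeeze','mill','ramekin'):
        print(l,[(round(d['conf'],2),[round(a*b) for a,b in zip(d['extent'],(512,384,512,384))]) for d in cams.search_frame(l,c)])
    ims.append(im)
E
```

```text
pics
{'clock': 0.0, 'tool_pos': [0.149, -0.632, 0.23], 'tcp_rot': [-0.001, 0.993, 0.116, -0.0], 'contact_force': [-0.249, -0.192, 0.757], 'finger_gap': 0.085}
scene {'K': array([[363.21484376,   0.        , 252.55281965],
       [  0.        , 363.21484376, 197.66851539],
       [  0.        ,   0.        ,   1.        ]]), 'eye': array([1.17220422, 0.16932663, 0.55818432]), 'attitude': array([-0.26755574,  0.55466104,  0.70472776, -0.35231212])}
hob [(0.97, [82, 173, 340, 384])]
power_dot [(0.62, [211, 171, 234, 192])]
zone_top [(0.71, [241, 183, 256, 195]), (0.43, [211, 170, 234, 187])]
start_top []
stop_top []
pan [(0.74, [131, 208, 332, 336])]
squeeze [(0.71, [349, 211, 387, 286]), (0.63, [144, 135, 174, 195])]
mill [(0.74, [348, 212, 387, 285])]
ramekin [(0.84, [358, 215, 393, 239]), (0.69, [257, 169, 289, 195]), (0.64, [356, 180, 390, 211])]
top {'K': array([[477.50921972,   0.        , 247.00083527],
       [  0.        , 477.50921972, 190.60270876],
       [  0.        ,   0.        ,   1.        ]]), 'eye': array([0.51147957, 0.01615585, 1.09828253]), 'attitude': array([-0.04265374,  0.70997569, -0.70223823,  0.03125139])}
hob [(0.62, [171, 51, 358, 258])]
power_dot [(0.55, [286, 214, 305, 248])]
zone_top [(0.66, [258, 215, 272, 230])]
start_top [(0.55, [204, 203, 216, 220])]
stop_top [(0.58, [231, 210, 244, 220])]
pan [(0.7, [169, 52, 333, 163]), (0.62, [201, 204, 214, 222])]
squeeze [(0.58, [361, 243, 397, 266]), (0.43, [231, 263, 264, 298])]
mill [(0.95, [126, 162, 165, 191])]
ramekin [(0.79, [232, 262, 267, 301]), (0.78, [121, 262, 159, 297]), (0.62, [119, 205, 155, 244])]
```

```bash
python3 - <<'E'
import cv2
im=cv2.imread('pics/top0.png');cv2.imwrite('pics/t.png',cv2.resize(im[30:330,100:420],None,fx=2,fy=2,interpolation=3))
E
```

```text
(no output)
```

View pics/t.png

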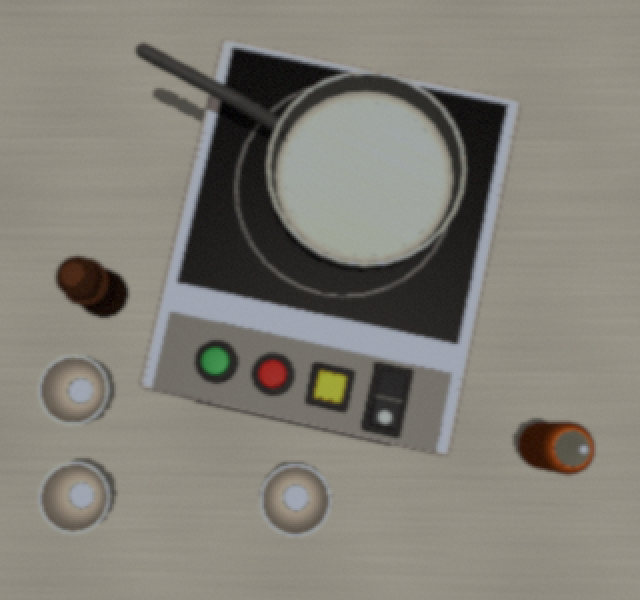

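View pics/scene0.png

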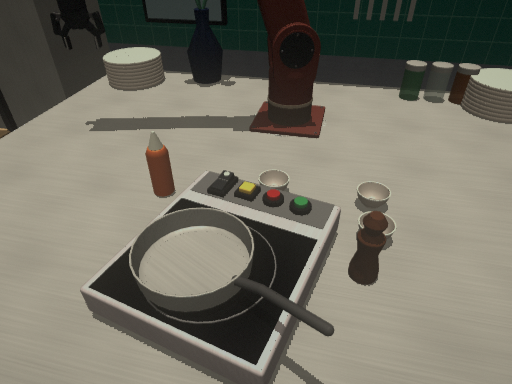

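The top view shows green, red, yellow and the rocker at about (208,210), (236,216), (265,223) and (292,238 for the dot). The ramekins are at (248,279), (138,278) and (137,224). The first is closest to the robot, but I only need to keep clear of all three. Next I measure the controls by colour.

```bash
cat > h.py <<'E'
import numpy as np,cv2
from scipy.spatial.transform import Rotation as R
def rot(q): return R.from_quat(np.r_[q[1:],q[0]])
def hit(k,px,z):
    d=rot(k['attitude']).apply(np.linalg.inv(k['K'])@[px[0],px[1],1]); e=np.array(k['eye'])
    return e+d*(z-e[2])/d[2]
def cen(m,x,y,r=14):
    mm=np.zeros_like(m);mm[y-r:y+r,x-r:x+r]=m[y-r:y+r,x-r:x+r]
    n,l,s,c=cv2.connectedComponentsWithStats(mm.astype('u1'));i=1+np.argmax(s[1:,4]);return c[i],s[i,4]
E
python3 - <<'E'
from h import *
from bench import monitor,cams
k={c:cams.get_calibration(c) for c in('top','scene')}
pts={'top':dict(start=(208,210),stop=(236,216),zone=(265,223),dot=(292,238)),'scene':dict(start=(301,202),stop=(273,195),zone=(248,187),dot=(227,175))}
for c in pts:
    im=cv2.imread(f'pics/{c}0.png').astype(int);b,g,r=im[...,0],im[...,1],im[...,2]
    M=dict(start=(g>r*1.4)&(g>b*1.3)&(g>70),stop=(r>g*2)&(r>90),zone=(g>b*1.8)&(r>b*1.8)&(r>110),dot=(im.min(2)>115))
    P={}
    for n,p in pts[c].items():
        ce,a=cen(M[n],*p,r=14 if n!='dot' else 7); P[n]=hit(k[c],ce,.099 if n=='dot' else .097);print(c,n,ce.round(1),a,P[n].round(4))
    L=dict(start=None)
    # known hob geometry: order along y
    v=P['start']-P['zone'];yaw=np.arctan2(-v[0],v[1]);print('spacing',np.linalg.norm(v[:2]),'yaw',yaw)
    ex=np.array([np.cos(yaw),np.sin(yaw)]);ey=np.array([-ex[1],ex[0]])
    row=P['stop'][:2];print('dot expected',row-2*62e-3*ey-.020*ex,'dirs',ex,ey)
k=k['top']
for n,u,z in(('ram',(248,279),.04),('pan near',(281,163),.12),('mill top',(140,164),.15),('sq top',(392,255),.17),('ram2',(138,278),.04),('ram3',(137,224),.04)):print(n,hit(k,u,z).round(3))
s=monitor.read_state();print(s['clock'],rot(s['tcp_rot']).as_matrix().round(3))
E
```

```text
top start [207.3 210.1] 162 [0.5743 0.116  0.097 ]
top stop [235.8 216.4] 156 [0.5618 0.0558 0.097 ]
top zone [264.6 222.8] 195 [ 0.5492 -0.0047  0.097 ]
top dot [292.  238.1] 34 [ 0.5179 -0.0619  0.099 ]
spacing 0.12333709842036926 yaw -0.20547401327499967
dot expected [ 0.51691102 -0.06147303] dirs [ 0.97896438 -0.20403122] [0.20403122 0.97896438]
scene start [300.5 201. ] 102 [0.579  0.1167 0.097 ]
scene stop [273.  193.2] 91 [0.5654 0.0563 0.097 ]
scene zone [246.7 186.4] 114 [ 0.5541 -0.0042  0.097 ]
scene dot [226.5 170.5] 69 [ 0.5065 -0.0649  0.099 ]
spacing 0.12346195513696546 yaw -0.20305944478847332
dot expected [ 0.520762   -0.06111257] dirs [ 0.97945417 -0.20166686] [0.20166686 0.97945417]
ram [0.428 0.029 0.04 ]
pan near [ 0.672 -0.037  0.12 ]
mill top [0.663 0.248 0.15 ]
sq top [ 0.487 -0.248  0.17 ]
ram2 [0.427 0.271 0.04 ]
ram3 [0.545 0.277 0.04 ]
1.0 [[ 0.973  0.23   0.   ]
 [ 0.23  -0.973  0.   ]
 [ 0.    -0.    -1.   ]]
```

Both cameras agree on spacing, yaw and height. The fingertips need to be aligned with the hob yaw, which is a 25° turn about tool z. Closing the fingers and travelling there high.

>>> step_arm:
  plan:
    - [0, 0.03, -0.029, 0, 0, 0, 4]
    - [0, 0.06, -0.058, 0, 0, 0, 8]
    - [0, 0.089, -0.086, 0, 0, 0, 12]
    - [0, 0.118, -0.114, 0, 0, 0, 16]
    - [0, 0.147, -0.142, 0, 0, 0, 20]
    - [0, 0.176, -0.17, 0, 0, 0, 25]
    - [0, 0.205, -0.198, 0, 0, 0, 25]
    - [0, 0.234, -0.226, 0, 0, 0, 25]

```text
clock: 1.67
tool_pos: [0.3258, -0.3571, 0.2316]
tcp_rot: [0.0, 0.995, -0.102, 0.0]
contact_force: [1.6, 0.0, -0.1]
finger_gap: 0.0002
finger_force: 0.0
```

```bash
cat > go.py <<'E'
import sys
from h import *
from bench import monitor
s=monitor.read_state();r=rot(s['tcp_rot']);p=np.array(s['tool_pos'])
print(round(s['clock'],2),p.round(4),r.as_matrix().round(3).tolist(),np.round(s['contact_force'],2),s['finger_gap'])
T=dict(dot=(.5155,-.0615),zone=(.5505,-.0045),start=(.5755,.116))
for n,t in T.items(): print(n,r.inv().apply(np.r_[t,.13]-p).round(4))
E
python3 go.py
```

```text
1.67 [ 0.3258 -0.3571  0.2316] [[0.979, -0.204, 0.0], [-0.204, -0.979, -0.001], [0.001, 0.001, -1.0]] [ 1.56  0.03 -0.08] 0.00024696096214477754
dot [ 0.1254 -0.3281  0.1015]
zone [ 0.148  -0.3911  0.1015]
start [ 0.1479 -0.5141  0.1014]
```

>>> step_arm:
  plan:
    - [0, 0.015, -0.038, 0, 0, 0, 0]
    - [0, 0.03, -0.076, 0, 0, 0, 0]
    - [0, 0.045, -0.114, 0, 0, 0, 0]
    - [0, 0.06, -0.152, 0, 0, 0, 0]
    - [0, 0.075, -0.19, 0, 0, 0, 0]
    - [0, 0.09, -0.228, 0, 0, 0, 0]
    - [0, 0.105, -0.266, 0.02, 0, 0, 0]
    - [0, 0.115, -0.3, 0.03, 0, 0, 0]

```text
clock: 2.33
tool_pos: [0.4998, -0.0871, 0.2012]
tcp_rot: [0.0, 0.995, -0.102, 0.001]
contact_force: [1.1, -1.5, 0.0]
finger_gap: 0.0001
finger_force: 0.0
```

>>> step_arm:
  plan:
    - [0, 0.01, -0.027, 0.02, 0, 0, 0]
    - [0, 0.01, -0.027, 0.045, 0, 0, 0]
    - [0, 0.01, -0.027, 0.06, 0, 0, 0]
    - [0, 0.01, -0.027, 0.07, 0, 0, 0]
    - [0, 0.01, -0.027, 0.07, 0, 0, 0]

```text
clock: 2.75
tool_pos: [0.5127, -0.0642, 0.1294]
tcp_rot: [-0.0, 0.995, -0.102, -0.002]
contact_force: [0.1, -0.0, 0.4]
finger_gap: -0.0002
finger_force: 0.0
```

```bash
python3 go.py; python3 - <<'E'
from bench import cams
import cv2
a=cams.capture('top');b=cams.capture('scene')
o=cv2.hconcat([cv2.resize(a[170:290,190:340],None,fx=2.6,fy=2.6),cv2.resize(b[100:220,170:320],None,fx=2.6,fy=2.6)]);cv2.imwrite('pics/c.png',o)
E
```

```text
2.75 [ 0.5127 -0.0642  0.1294] [[0.979, -0.203, -0.003], [-0.203, -0.979, 0.001], [-0.003, 0.0, -1.0]] [ 0.06 -0.02  0.37] -0.00022552870946014557
dot [ 0.0022 -0.0032 -0.0006]
zone [ 0.0248 -0.0661 -0.0006]
start [ 0.0248 -0.1892 -0.0007]
```

View pics/c.png

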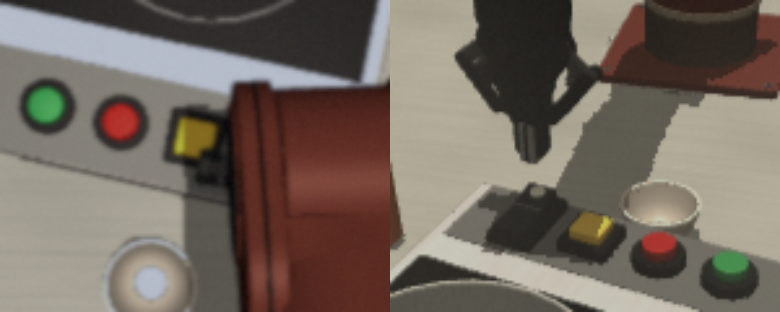

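The scene view shows the closed tip over the dotted end of the rocker. The red, yellow and green keys are untouched. Pressing now.

>>> step_arm:
  plan:
    - [0, 0.002, -0.003, 0.01, 0, 0, 0]
    - [0, 0.002, -0.003, 0.02, 0, 0, 0]
    - [0, 0.002, -0.003, 0.026, 0, 0, 0]
    - [0, 0.002, -0.003, 0.03, 0, 0, 0]
    - [0, 0.002, -0.003, 0.033, 0, 0, 0]
    - [0, 0.002, -0.003, 0.035, 0, 0, 0]
    - [0, 0.002, -0.003, 0.035, 0, 0, 0]

```text
clock: 3.43
tool_pos: [0.5163, -0.0616, 0.096]
tcp_rot: [-0.0, 0.995, -0.102, -0.0]
contact_force: [-0.2, -0.7, -0.1]
finger_gap: 0.0001
finger_force: 0.0
```

>>> step_arm:
  plan:
    - [0, 0, 0, 0.001, 0, 0, 0]
    - [0, 0, 0, 0.002, 0, 0, 0]
    - [0, 0, 0, 0.003, 0, 0, 0]
    - [0, 0, 0, 0.003, 0, 0, 0]

```text
clock: 3.77
tool_pos: [0.5163, -0.0615, 0.0938]
tcp_rot: [0.0, 0.995, -0.102, -0.0]
contact_force: [-4.9, 0.8, 6.8]
finger_gap: 0.0003
finger_force: 3.5
```

>>> step_arm:
  plan:
    - [0, 0, 0, 0.001, 0, 0, 0]
    - [0, 0, 0, 0.002, 0, 0, 0]
    - [0, 0, 0, 0.002, 0, 0, 0]

```text
clock: 4.02
tool_pos: [0.5165, -0.0615, 0.0933]
tcp_rot: [0.0, 0.995, -0.102, -0.0]
contact_force: [-12.5, 1.0, 23.5]
finger_gap: -0.0
finger_force: 12.7
```

The stop was reached: 23 N, and only 0.5 mm of motion for 2 mm commanded. Lifting to check before moving over to the zone key.

>>> step_arm:
  plan:
    - [0, 0, 0, -0.01, 0, 0, 0]
    - [0, 0, 0, -0.03, 0, 0, 0]
    - [0, 0.005, -0.015, -0.037, 0, 0, 0]
    - [0, 0.013, -0.035, -0.037, 0, 0, 0]
    - [0, 0.0225, -0.063, -0.037, 0, 0, 0]
    - [0, 0.0225, -0.063, -0.037, 0, 0, 0]
    - [0, 0.0225, -0.063, -0.037, 0, 0, 0]

```text
clock: 4.6
tool_pos: [0.552, -0.0026, 0.1286]
tcp_rot: [-0.0, 0.995, -0.101, 0.0]
contact_force: [-0.6, -0.5, -0.1]
finger_gap: 0.0003
finger_force: 0.0
```

```bash
python3 go.py; python3 - <<'E'
from bench import cams
import cv2
b=cams.capture('scene')
cv2.imwrite('pics/d.png',cv2.resize(b[100:220,170:320],None,fx=4,fy=4))
E
```

```text
4.6 [ 0.552  -0.0026  0.1286] [[0.98, -0.2, 0.001], [-0.2, -0.98, 0.001], [0.001, -0.001, -1.0]] [-0.58 -0.52 -0.1 ] 0.0002819099948419611
dot [-0.024   0.065  -0.0015]
zone [-0.0011  0.0021 -0.0015]
start [-0.0007 -0.1209 -0.0013]
```

View pics/d.png

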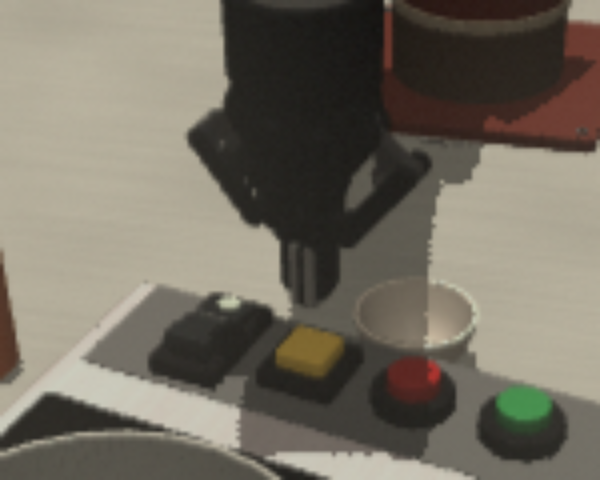

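The scene crop shows the rocker tipped, with its undotted end up and the dot lower, and the tip over the yellow key at about (310,350). Pressing the zone key.

>>> step_arm:
  plan:
    - [0, -0.001, 0.002, 0.015, 0, 0, 0]
    - [0, -0.001, 0.002, 0.025, 0, 0, 0]
    - [0, -0.001, 0.002, 0.03, 0, 0, 0]
    - [0, -0.001, 0.002, 0.033, 0, 0, 0]
    - [0, -0.001, 0.002, 0.036, 0, 0, 0]
    - [0, -0.001, 0.002, 0.038, 0, 0, 0]
    - [0, -0.001, 0.002, 0.038, 0, 0, 0]

```text
clock: 5.23
tool_pos: [0.5499, -0.0067, 0.091]
tcp_rot: [0.0, 0.995, -0.102, -0.0]
contact_force: [-4.1, -2.4, 5.9]
finger_gap: 0.0002
finger_force: 2.7
```

>>> step_arm:
  plan:
    - [0, 0, 0, 0.001, 0, 0, 0]
    - [0, 0, 0, 0.002, 0, 0, 0]
    - [0, 0, 0, 0.002, 0, 0, 0]

```text
clock: 5.48
tool_pos: [0.5501, -0.0067, 0.0906]
tcp_rot: [0.001, 0.995, -0.102, 0.0]
contact_force: [-11.7, -2.9, 23.1]
finger_gap: 0.0003
finger_force: 11.8
```

Zone key is at its stop. Moving over the red key at a safe height to the green one.

>>> step_arm:
  plan:
    - [0, 0, 0, -0.015, 0, 0, 0]
    - [0, 0, 0, -0.045, 0, 0, 0]
    - [0, 0, -0.03, -0.05, 0, 0, 0]
    - [0, 0, -0.065, -0.05, 0, 0, 0]
    - [0, 0, -0.1, -0.05, 0, 0, 0]
    - [0, 0, -0.125, -0.05, 0, 0, 0]
    - [0, 0, -0.125, -0.05, 0, 0, 0]
    - [0, 0, -0.125, -0.05, 0, 0, 0]

```text
clock: 6.15
tool_pos: [0.5753, 0.1183, 0.1385]
tcp_rot: [-0.001, 0.995, -0.1, 0.0]
contact_force: [1.0, -0.9, -0.4]
finger_gap: -0.0
finger_force: 0.0
```

```bash
python3 go.py; python3 - <<'E'
from bench import cams
import cv2
b=cams.capture('scene')
cv2.imwrite('pics/e.png',cv2.resize(b[100:220,190:340],None,fx=4,fy=4))
E
```

```text
6.15 [0.5753 0.1183 0.1385] [[0.98, -0.2, 0.0], [-0.2, -0.98, 0.001], [0.0, -0.001, -1.0]] [ 0.99 -0.91 -0.44] -1.1466513791400218e-05
dot [-0.0227  0.1881  0.0082]
zone [0.0002 0.1253 0.0083]
start [0.0006 0.0022 0.0084]
```

View pics/e.png

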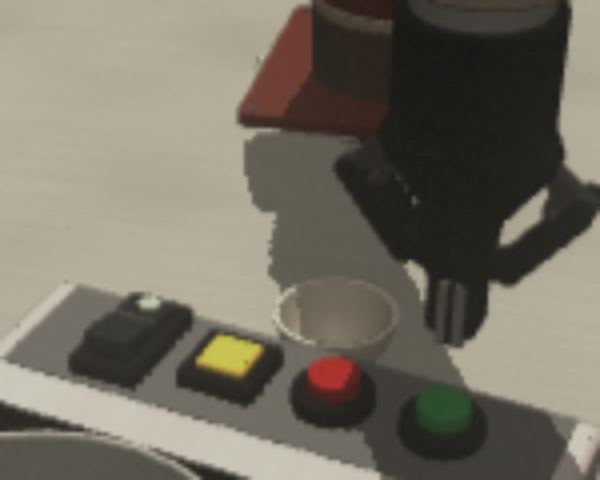

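The yellow key sits visibly lower and red is up. The tip is over green at about (443,410). Pressing start and holding it.

>>> step_arm:
  plan:
    - [0, 0, 0.001, 0.015, 0, 0, 0]
    - [0, 0, 0.001, 0.03, 0, 0, 0]
    - [0, 0, 0.001, 0.037, 0, 0, 0]
    - [0, 0, 0.001, 0.041, 0, 0, 0]
    - [0, 0, 0.001, 0.044, 0, 0, 0]
    - [0, 0, 0.001, 0.047, 0, 0, 0]
    - [0, 0, 0.001, 0.049, 0, 0, 0]
    - [0, 0, 0.001, 0.049, 0, 0, 0]

```text
clock: 6.87
tool_pos: [0.5756, 0.1145, 0.0911]
tcp_rot: [0.001, 0.995, -0.102, 0.001]
contact_force: [-5.5, -4.3, 11.6]
finger_gap: 0.0002
finger_force: 6.1
```

>>> step_arm:
  plan:
    - [0, 0, 0, 0.001, 0, 0, 0]
    - [0, 0, 0, 0.001, 0, 0, 0]
    - [0, 0, 0, 0.001, 0, 0, 0]
    - [0, 0, 0, 0.001, 0, 0, 0]
    - [0, 0, 0, 0.001, 0, 0, 0]
    - [0, 0, 0, 0.001, 0, 0, 0]
    - [0, 0, 0, 0.001, 0, 0, 0]
    - [0, 0, 0, 0.001, 0, 0, 0]

```text
clock: 7.53
tool_pos: [0.5757, 0.1144, 0.0909]
tcp_rot: [0.001, 0.995, -0.103, 0.001]
contact_force: [-8.8, -5.3, 20.9]
finger_gap: 0.0002
finger_force: 10.6
```

>>> step_arm:
  plan:
    - [0, 0, 0, 0, 0, 0, 0]
    - [0, 0, 0, 0, 0, 0, 0]
    - [0, 0, 0, 0, 0, 0, 0]
    - [0, 0, 0, 0, 0, 0, 0]
    - [0, 0, 0, 0, 0, 0, 0]
    - [0, 0, 0, 0, 0, 0, 0]
    - [0, 0, 0, 0, 0, 0, 0]
    - [0, 0, 0, 0, 0, 0, 0]

```text
clock: 8.2
tool_pos: [0.5757, 0.1145, 0.0909]
tcp_rot: [0.001, 0.995, -0.102, 0.001]
contact_force: [-10.2, -5.3, 21.3]
finger_gap: 0.0001
finger_force: 10.6
```

Start was held fully down for over 1.3 s. Releasing.

>>> step_arm:
  plan:
    - [0, 0, 0, -0.015, 0, 0, 0]
    - [0, 0, 0, -0.045, 0, 0, 0]
    - [0, 0, 0, -0.085, 0, 0, 0]
    - [0, 0, 0, -0.12, 0, 0, 0]
    - [0, 0, 0, -0.14, 0, 0, 0]
    - [0, 0, 0, -0.14, 0, 0, 0]
    - [0, 0, 0, -0.14, 0, 0, 0]
    - [0, 0, 0, -0.14, 0, 0, 0]

```text
clock: 8.87
tool_pos: [0.5749, 0.1151, 0.2277]
tcp_rot: [0.0, 0.995, -0.102, -0.0]
contact_force: [-0.5, -0.6, -0.9]
finger_gap: -0.0
finger_force: 0.0
```

```bash
python3 go.py; python3 - <<'E'
from bench import cams
import cv2
b=cams.capture('scene');a=cv2.imread('pics/scene0.png')
cv2.imwrite('pics/f.png',cv2.hconcat([cv2.resize(x[130:300,130:400],None,fx=1.45,fy=2.2) for x in (a,b)]))
E
```

```text
8.87 [0.5749 0.1151 0.2277] [[0.979, -0.203, -0.0], [-0.203, -0.979, -0.0], [-0.0, 0.0, -1.0]] [-0.53 -0.57 -0.94] -2.2083554235321183e-05
dot [-0.0222  0.185   0.0977]
zone [0.0005 0.122  0.0977]
start [ 0.0005 -0.001   0.0977]
```

View pics/f.png

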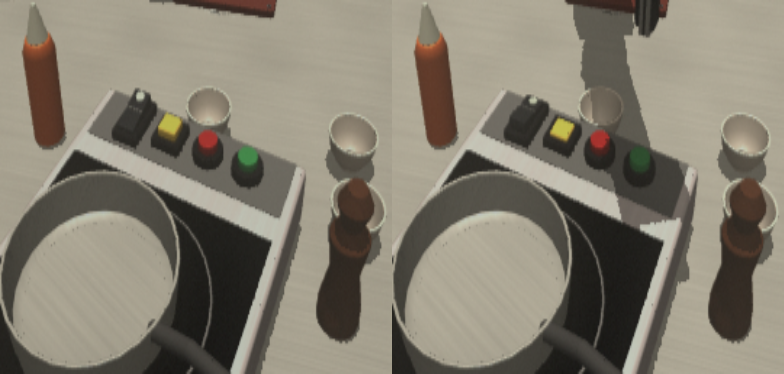

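Before (left) and after (right): the rocker is tipped, yellow is low, green and red are up, and everything else stands where it was. The arm is clear, so I'm handing in.

```bash
python3 -c "
from bench import job;print(job.close_job())"
```

```text
the job is handed in; nothing more can be done
None
```

I switched the power rocker on, pushed the zone key down to its stop, held start down for over a second and released it, then handed the job in; the final picture shows nothing else moved, but the hand-in returned no verdict.

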